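# Turn the kitchen timer all round before the sanitising lamp

### The arm

A 6-joint arm with a two-finger parallel gripper is mounted at the origin on a cart in front of the work surface, level with it; the furniture and walls round the work are solid. World frame = base frame: x ahead of the robot, y to its left, z up, the work surface at z = 0. Lengths are in m, angles in degrees, forces in N, time in s.
With the tool pointing down it reaches from about 0.375 to 0.75 m from the base axis. Payload 9 kg.
Tool frame: the origin (TCP) lies midway between the tips of the shut fingers; the grasp point (between the pads) lies 19 mm behind it; z points along the fingers, y is the line along which they close (so a half turn about z gives the same grasp; the last joint's range is limited). The gripper opens to 85 mm and grips with 20 to 120 N. Pads are 22 mm wide; open, the fingers measure 114 mm over their backs; the gripper's body (76 mm by 85 mm) begins 54 mm behind the grasp point. The pads swing forward as they close: fully open they stand 13 mm farther back than shut.
Start: joints at [60.063, 5.964, 5.575, 89.605, 0, 77.527], TCP at [0.18, 0.572, 0.202] pointing down, gripper open.
Joint ranges: [-171.21, 171.21], [-48.23, 106.86], [-62.78, 66.21], [-105.2, 120.99], [-86.42, 89.51], [-180, 180]. Speed limits (degrees/s): [127.2, 127.2, 147.25, 180, 180, 180].

### API

Orientations are given as a 3x3 rotation matrix whose columns are the frame's x, y, z axes.
In Python, from cell import readout, imaging, manip gives the robot as it stands.
- The arm moves only by the tool send_rows, never from a script. Its argument "steps" is one flat list of numbers, 5 for each row, row after row: the shift along the world's x, y, z in units of 0.1 m (1.0 is 0.1 m), then the turn about the world's z in units of 120 degrees (1.0 is 120 degrees), then the opening, from -1 (shut) to 1 (fully open). A call has 1 to 12 rows; each row is the pose to reach, as a shift and turn from the pose commanded when the call began; what a row does not reach only later rows make up. A row lasts 1/12 s, in which the tool goes at most 41.7 mm and 7.16 degrees, less where a joint would pass 70% of its speed; a pose out of reach is approached as far as the arm can. A call with a number of a shift or a turn outside -1 to 1 is refused whole. A call with a gripper value outside its range is refused whole. The fingers move at their own pace and stop on an object; "newtons" is the grip in N (left out, the last holds). Time passes only in rows, so rows that repeat a pose let the fingers close. It gives the time, the measured TCP pose, the force, the opening and the grip force at its end, in the units of the state.
- readout.get_obs(): the state, without advancing time (a new reading comes with each control period).
- imaging.camera(name): name is "side" or "top"; returns a dict with "pixels" (420x560x3 uint8, red, green, blue), "depth" (420x560 float32, m along the optical axis (not along the pixel's ray), 0 where there is no reading), "camera_matrix" (3x3 intrinsics, pixels), "distortion" ([k1, k2, p1, p2, k3] as OpenCV has them; the pictures are not rectified), "R" (3x3) and "t" (3): a world point X has camera coordinates R X + t. Camera axes: x right, y down, z forward; pixel columns grow to the right and rows downward; lengths in m; the calibration is good to about 2 mm. A picture is of the moment at which its call begins.
- manip.job_done(): hands the job in; it is judged then, once.
The state is a dict: "clock": time; "joints": joint angles; "qvel": joint speeds; "effort": joint torques, N m; "tool_pos": TCP position; "tcp_rot": TCP orientation; "contact_force": force on the tool from outside, world axes, zero at the start; "moment": the same for the moment, N m; "grip_width": finger opening in m; "grasp_force": force on a finger pad.
Only numpy, scipy, OpenCV 4.12 (cv2) and the standard library are available. Lean on these libraries where they do the work, as an engineer would, in place of code of your own. Each camera call takes 0.05 s, during which the arm holds its last target. There are 200 camera calls.

### The job

Sanitise the kitchen timer: pick it up off the flat square tin and hold it upright in front of the middle of the sanitising lamp's window, about 12 cm from it, and give each side a good second squarely facing the lamp, going round in this order: the dial side, the narrow edge on the left as you look at the dial, the back, the right edge. Then stand it upright again near the middle of the tin's top, set down and not dropped. Do not touch the lamp or shift the cup, salt shaker and spoon nearby.

Things in the scene. Friction and masses are not known exactly. Their poses are not given: they have to be found in the camera images.
- timer: Kitchen timer, a white upright slab 67 wide x 27 thick x 76 high (mm), 0.13 kg, with a round red dial knob (27 diameter, centre 38 up, standing 14 out) amid one broad face; starts standing upright on the tin, facing any way. Origin at the underside, z up; x and y are NOT square to the faces (see timer_mid). Grip it across the 27 mm thickness in the top 22 mm, above the knob.
- timer_mid (a point): Centre of the timer's slab, 38 mm above its underside. x axis = outward normal of the dial face (slab faces at x = +-14 mm), y along the width (edges at +-33 mm), z up. Seen by someone looking at the dial, the left edge is the one at -y and the right edge the one at +y.
- lamp: Sanitising lamp, fixed to the counter: grey foot 100 x 130, steel post, white head 48 x 130 x 84 that spans z = 108 to 192 mm. Origin at the underside, on the counter; its front looks along its own -x.
- lamp_window (a point): Centre of the dark-framed glass window (100 x 50) in the front of the lamp's head, 150 mm above the counter. x axis points into the lamp (the lamp shines along -x), y along the window, z up.
- tin: Flat dark square cake tin, 174 x 174 x 82 high, closed, flat top, loose, 0.35 kg. Origin at the centre of its underside, z up.
- cup: Small striped espresso cup, about 65 x 88 x 50 high; a bystander. Origin under its middle.
- salt: Glass salt shaker, 44 diameter, 90 high; a bystander. Origin under its middle.
- spoon: Teaspoon lying on the counter, 130 x 26 x 11; a bystander. Origin under its middle.
Not all that is in view belongs to the job. What is shaped like the timer but blue is not meant.

How it is judged:
By the outcome, as a careful person would: the job done as asked, in the order asked, and still so for the second after the job is handed in, with the robot touching nothing.
It also fails if it takes over 54 s, if anything falls off the work surface, if the arm or the gripper's body presses on something with over 40 N, if the wrist force passes 120 N, or if a joint passes its speed limit or range.

## Working session

There is one attempt and no reset: what is moved stays moved. The work goes in short steps, Python scripts to look and compute and a tool call to move; the robot and the scene stay as the last step left them, time stands still between calls to the robot, and variables do not carry over. Pictures are saved under pics/ and viewed, at most 10 in all, crops included, and the job is handed in when it is done.

Besides the shell and the picture viewer there is one more tool, called after ">>>" as name(argument=value, ...) on one line, values as JSON. send_rows: Moves the arm, as the interface text tells. Shifts and turns lie within -1 to 1; 1 stands for 0.1 m of shift or 120 degrees of turn. Its arguments: {"type":"object","properties":{"steps":{"type":"array","items":{"type":"number"}},"newtons":{"type":"number"}},"required":["steps"]}

```bash
ls; mkdir -p pics
cat > h.py <<'E'
import numpy as np, cv2
from cell import readout, imaging, manip
def grab(n):
    c=imaging.camera(n); return c
def ray(c,uv):
    p=cv2.undistortPoints(np.array(uv,float).reshape(-1,1,2),np.array(c['camera_matrix']),np.array(c['distortion'])).reshape(-1,2)
    d=np.c_[p,np.ones(len(p))]@np.array(c['R']); o=-np.array(c['R']).T@np.array(c['t'])
    return o,d
def plane(c,uv,z):
    o,d=ray(c,uv); return o+d*((z-o[2])/d[:,2])[:,None]
def cloud(c):
    h,w=c['depth'].shape; u,v=np.meshgrid(np.arange(w),np.arange(h))
    o,d=ray(c,np.c_[u.ravel(),v.ravel()]); return (o+d*c['depth'].reshape(-1,1)).reshape(h,w,3)
E
python3 - <<'E'
from h import *
import pickle
for n in('side','top'):
    c=grab(n); pickle.dump(c,open(n+'0.pkl','wb')); cv2.imwrite(f'pics/{n}0.png',c['pixels'][...,::-1])
    print(n,-np.array(c['R']).T@c['t'],np.array(c['R'])[2])
print(readout.get_obs())
E
```

```text
pics
side [1.31002138 0.29980001 1.00656561] [-0.63881814  0.12251674 -0.75954001]
top [0.3989742  0.41751124 1.16895802] [ 0.14933516  0.00393545 -0.9887788 ]
{'clock': 0.1, 'joints': array([6.00629280e+01, 5.99454598e+00, 5.53445608e+00, 8.96038758e+01,
       2.69163499e-04, 7.75297513e+01]), 'qvel': array([ 0.02855218, -0.12856491,  0.02115986, -0.04897857,  0.02639877,
        0.10983488]), 'effort': array([ 6.92958565e-03, -5.58205855e+01,  5.04721284e+01,  1.30572834e-02,
       -2.43867735e-04,  8.50223870e-06]), 'tool_pos': array([0.17989636, 0.57207876, 0.201535  ]), 'tcp_rot': array([[-9.53890843e-01,  3.00153202e-01, -5.61215114e-04],
       [ 3.00153626e-01,  9.53890386e-01, -9.65109832e-04],
       [ 2.45656895e-04, -1.08906018e-03, -9.99999377e-01]]), 'contact_force': array([ 0.4005432 , -1.24545229,  0.08644084]), 'moment': array([0.0237514 , 0.02222461, 0.01064429]), 'grasp_force': 0.0, 'grip_width': 0.08572875563736664}
```

View pics/side0.png

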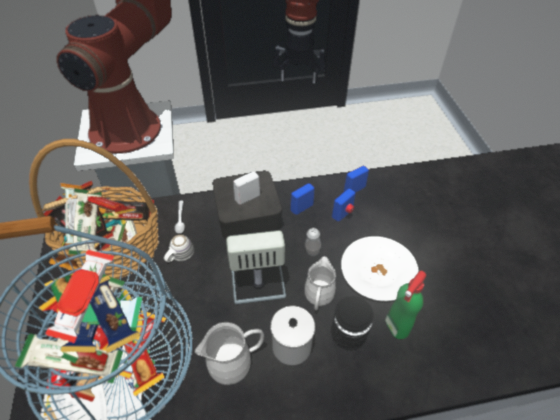

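View pics/top0.png

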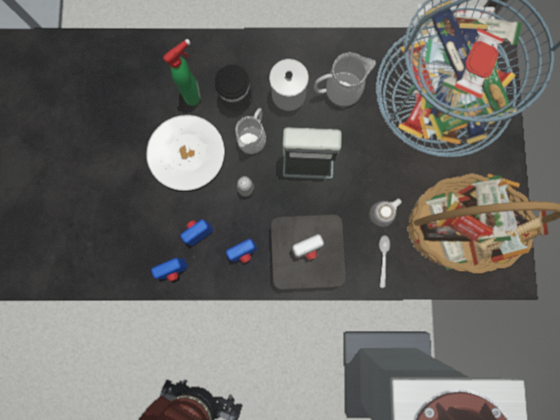

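The side view shows the white slab on the dark tin at about (247,188), the lamp at (257,255) with its back to this camera, and the cup at (180,245). The salt is at (313,238) and the spoon at (180,215). 

Slab candidates in the top view: blue at (196,233), (241,250) and (169,269), and white at (308,246) on the square tin with its red knob at (311,256). The white one fits: it is white and stands on the tin. I'll measure it and confirm in a crop.

```bash
cat > m.py <<'E'
from h import *
import pickle,sys
def rect(P):
    r=cv2.minAreaRect((P[:,:2]*1000).astype(np.float32)); return np.round(r[0],1),np.round(r[1],1),round(r[2],1)
if __name__=='__main__':
    T=pickle.load(open('top0.pkl','rb')); S=pickle.load(open('side0.pkl','rb'))
    for n,c,boxes in(('top',T,dict(timer=(285,225,335,270),tin=(262,205,355,297),lamp=(275,120,350,188))),('side',S,dict(timer=(225,165,270,215),tin=(205,165,290,235),lamp=(220,225,295,310)))):
        X=cloud(c); hsv=cv2.cvtColor(c['pixels'],cv2.COLOR_RGB2HSV); print(n)
        def sub(k):
            x0,y0,x1,y1=boxes[k]; return X[y0:y1,x0:x1].reshape(-1,3),hsv[y0:y1,x0:x1].reshape(-1,3).astype(int),c['depth'][y0:y1,x0:x1].ravel()>0
        P,H,g=sub('timer'); w=g&(H[:,1]<70)&(H[:,2]>130)
        print('timer z',np.percentile(P[w,2],[1,50,95,99]).round(4))
        t=w&(abs(P[:,2]-.158)<.006); print('timer top',t.sum(),rect(P[t]))
        r=g&(H[:,1]>120)&((H[:,0]<12)|(H[:,0]>168)); print('knob',r.sum(),P[r].mean(0).round(4),np.median(H[r],0))
        P,H,g=sub('tin'); t=g&(abs(P[:,2]-.082)<.005); print('tin',t.sum(),np.median(P[t],0).round(4),rect(P[t]))
        P,H,g=sub('lamp'); t=g&(abs(P[:,2]-.192)<.006); print('lamp top',t.sum(),rect(P[t]),P[t].mean(0).round(4))
        f=g&(P[:,2]>.115)&(P[:,2]<.185); print('lamp head',f.sum(),rect(P[f]),P[f].mean(0).round(4))
    x0,y0,x1,y1=255,115,360,300
    cv2.imwrite('pics/crop.png',cv2.resize(T['pixels'][y0:y1,x0:x1,::-1],None,fx=3.2,fy=3.2,interpolation=cv2.INTER_CUBIC))
E
python3 m.py
```

```text
top
timer z [0.0803 0.1565 0.1595 0.1606]
timer top 346 (array([466.7, 370.4]), array([26.3, 67.4]), 23.7)
knob 60 [0.4459 0.3615 0.1289] [  0.  152.  169.5]
tin 4658 [0.4504 0.368  0.0813] (array([457.4, 367.2]), array([173.6, 173.9]), 2.5)
lamp top 1125 (array([697.9, 361. ]), array([128.1,  52. ]), 87.0) [0.6997 0.3605 0.1908]
lamp head 570 (array([698.4, 360.8]), array([128.7,  56.3]), 87.5) [0.6745 0.3633 0.1577]
side
timer z [-0.8947  0.1081  0.1601  0.162 ]
timer top 198 (array([468.3, 368.9]), array([29.6, 67.8]), 23.9)
knob 0 [nan nan nan] [nan nan nan]
tin 2178 [0.4855 0.3586 0.0833] (array([457.8, 367. ]), array([182.5, 173.5]), 2.5)
lamp top 1000 (array([700.6, 360.4]), array([129.2,  54.2]), 87.2) [0.7056 0.3594 0.1925]
lamp head 964 (array([756.5, 357.5]), array([129.1, 169.8]), 87.2) [0.7255 0.359  0.1531]m.py:14: RuntimeWarning: Mean of empty slice.
  r=g&(H[:,1]>120)&((H[:,0]<12)|(H[:,0]>168)); print('knob',r.sum(),P[r].mean(0).round(4),np.median(H[r],0))
  ret = um.true_divide(
  return _methods._mean(a, axis=axis, dtype=dtype,
```

View pics/crop.png

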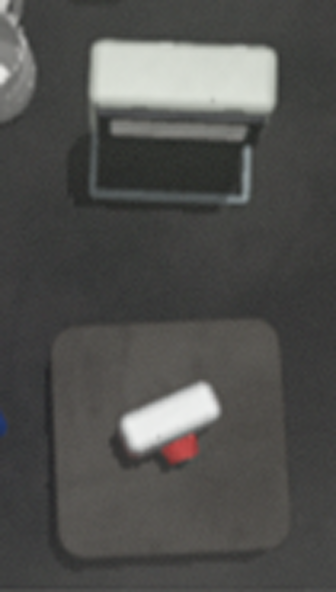

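The crop shows the white slab at (170,415) with its red knob at (180,448), alone on the tin, so this is the one meant. The knob faces the robot (dial yaw about -156°). Next I'll check which way the lamp faces and where its window is.

Run:
```python
from h import *
import pickle
T=pickle.load(open('top0.pkl','rb')); S=pickle.load(open('side0.pkl','rb'))
a=cv2.resize(T['pixels'][120:190,270:350,::-1],(400,350),interpolation=cv2.INTER_CUBIC)
b=cv2.resize(S['pixels'][228:308,218:298,::-1],(350,350),interpolation=cv2.INTER_CUBIC)
cv2.imwrite('pics/lamp.png',np.hstack([a,b]))
X=cloud(T); 
P=X[120:190,270:350].reshape(-1,3); P=P[(P[:,2]>.12)&(P[:,2]<.18)&(P[:,0]<.69)]
print(len(P),np.polyfit(P[:,1],P[:,0],1),P.min(0),P.max(0),np.median(P,0))
# edges of lamp top: fit front and back lines
for n,c,bx in(('top',T,(270,120,350,190)),('side',S,(218,228,298,308))):
    Q=cloud(c)[bx[1]:bx[3],bx[0]:bx[2]].reshape(-1,3); Q=Q[abs(Q[:,2]-.192)<.006]
    ys=np.arange(.31,.41,.01); 
    for p in(2,98):
        e=[np.percentile(Q[abs(Q[:,1]-y)<.006,0],p) for y in ys]; print(n,p,np.polyfit(ys-.36,e,1).round(4))
```

```text
381 [0.05584473 0.65254528] [0.66793066 0.29880389 0.12043842] [0.68503301 0.42482742 0.17997266] [0.67268195 0.36363764 0.14214477]
top 2 [0.0698 0.6783]
top 98 [0.0426 0.7221]
side 2 [0.0711 0.6793]
side 98 [0.0505 0.7262]
```

View pics/lamp.png

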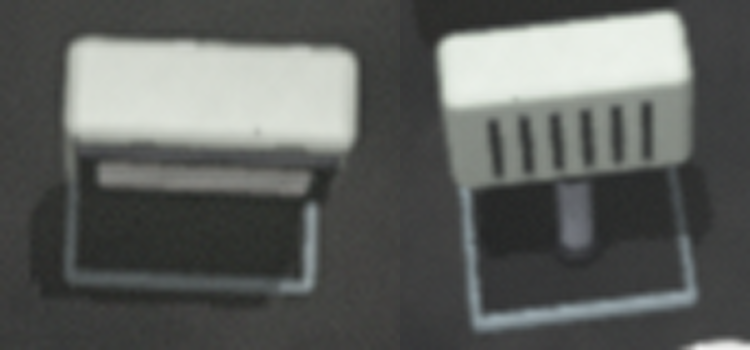

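>>> send_rows(steps=[0.11,-0.08,0,0.055,1,0.22,-0.16,0,0.11,1,0.33,-0.23,0,0.165,1,0.44,-0.31,0,0.22,1,0.55,-0.39,0,0.275,1,0.66,-0.47,0,0.33,1,0.78,-0.55,0,0.39,1,0.89,-0.62,0,0.445,1,1,-0.7,0,0.5,1], newtons=40)

```text
clock: 0.85
tool_pos: [0.2805, 0.5018, 0.2018]
tcp_rot: [[-0.733, -0.68, -0.001], [-0.68, 0.733, -0.0], [0.001, 0.0, -1.0]]
contact_force: [0.6, 0.3, 0.5]
grip_width: 0.0855
grasp_force: 0.0
```

The crop shows the dark-framed glass on the robot-facing side (left part, (205,175)) and the vents on the back (right part), so the lamp shines towards -x. Its yaw is about -3°. The window is at about (0.674, 0.362, 0.15), so the exposure point is about (0.554, 0.368).

>>> send_rows(steps=[0.11,-0.08,0,0.055,1,0.22,-0.16,0,0.11,1,0.33,-0.23,0,0.165,1,0.44,-0.31,0,0.22,1,0.55,-0.39,0,0.275,1,0.66,-0.47,0,0.33,1,0.78,-0.55,0,0.39,1,0.89,-0.62,0,0.445,1,1,-0.7,0,0.5,1])

```text
clock: 1.6
tool_pos: [0.3804, 0.4319, 0.2018]
tcp_rot: [[0.223, -0.975, -0.001], [-0.975, -0.223, -0.0], [0.0, 0.001, -1.0]]
contact_force: [-0.7, 0.3, -0.4]
grip_width: 0.0853
grasp_force: 0.0
```

>>> send_rows(steps=[0.12,-0.09,0,0.013,1,0.25,-0.18,0,0.027,1,0.37,-0.27,0,0.04,1,0.5,-0.36,0,0.053,1,0.62,-0.45,0,0.066,1,0.75,-0.54,0,0.08,1,0.87,-0.62,0,0.093,1,0.87,-0.62,0,0.093,1,0.87,-0.62,0,0.093,1])

```text
clock: 2.35
tool_pos: [0.4671, 0.37, 0.2017]
tcp_rot: [[0.4, -0.916, -0.001], [-0.916, -0.4, -0.0], [-0.0, 0.001, -1.0]]
contact_force: [-0.1, 0.2, -0.8]
grip_width: 0.0853
grasp_force: 0.0
```

Run:
```python
from h import *
o=readout.get_obs(); print(o['tool_pos'],o['joints'].round(1),np.degrees(np.arctan2(o['tcp_rot'][1,1],o['tcp_rot'][0,1])),o['contact_force'])
```

```text
[0.46708806 0.36998724 0.20170588] [ 25.8   5.3   4.8  89.6   0.  -87.8] -156.40794433450316 [-0.06166814  0.15647527 -0.80378899]
```

>>> send_rows(steps=[0,0,-0.1,0,1,0,0,-0.2,0,1,0,0,-0.3,0,1,0,0,-0.4,0,1,0,0,-0.5,0,1,0,0,-0.6,0,1,0,0,-0.66,0,1,0,0,-0.66,0,1,0,0,-0.66,0,1])

```text
clock: 3.1
tool_pos: [0.4669, 0.3703, 0.136]
tcp_rot: [[0.402, -0.916, -0.001], [-0.916, -0.402, -0.0], [0.0, 0.001, -1.0]]
contact_force: [-0.1, 0.3, -0.1]
grip_width: 0.0852
grasp_force: 0.0
```

>>> send_rows(steps=[0,0,0,0,0.5,0,0,0,0,0.2,0,0,0,0,0,0,0,0,0,-0.2,0,0,0,0,-0.4,0,0,0,0,-0.6,0,0,0,0,-0.8,0,0,0,0,-1,0,0,0,0,-1,0,0,0,0,-1,0,0,0,0,-1,0,0,0,0,-1], newtons=40)

```text
clock: 4.1
tool_pos: [0.467, 0.3704, 0.1362]
tcp_rot: [[0.402, -0.916, -0.0], [-0.916, -0.402, -0.0], [-0.0, 0.0, -1.0]]
contact_force: [-0.6, 0.3, 0.3]
grip_width: 0.0001
grasp_force: 0.0
```

The fingers shut with nothing between them, so I'll look before moving again.

Run:
```python
from h import *
import pickle
S=grab('side');T=grab('top')
pickle.dump((S,T),open('s1.pkl','wb'))
a=cv2.resize(T['pixels'][190:310,240:370,::-1],(400,370),interpolation=cv2.INTER_CUBIC)
b=cv2.resize(S['pixels'][130:250,190:320,::-1],(400,370),interpolation=cv2.INTER_CUBIC)
cv2.imwrite('pics/g1.png',np.hstack([a,b]))
print(readout.get_obs()['grip_width'])
```

```text
-0.00010120594705428275
```

View pics/g1.png

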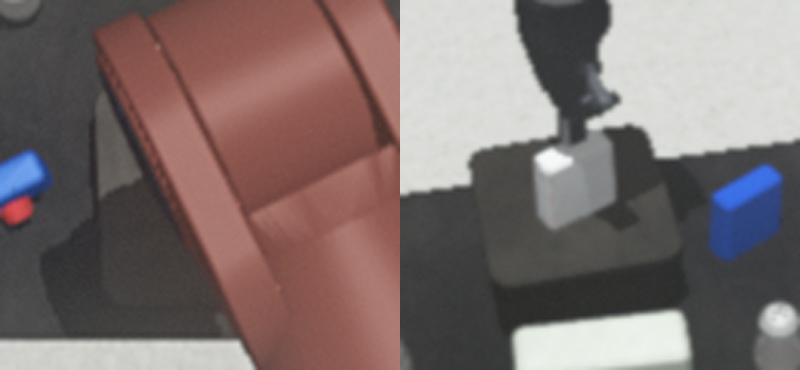

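The timer still stands upright, at about (575,185) in the right half, and the closed fingers are behind or over its top at (575,125). I'll measure where the fingertips and the timer are.

Run:
```python
from h import *
from m import rect
import pickle
S,T=pickle.load(open('s1.pkl','rb'))
X=cloud(S); sub=X[130:250,190:320]; hsv=cv2.cvtColor(S['pixels'],cv2.COLOR_RGB2HSV)[130:250,190:320].astype(int)
ok=S['depth'][130:250,190:320]>0
near=ok&(abs(sub[...,0]-.467)<.09)&(abs(sub[...,1]-.37)<.09)
w=near&(hsv[...,1]<70)&(hsv[...,2]>100)&(abs(sub[...,2]-.158)<.006); print('timer top',w.sum(),rect(sub[w]),np.median(sub[w],0))
w=near&(sub[...,2]>.095)&(sub[...,2]<.15)&(hsv[...,2]>100); print('timer body',w.sum(),rect(sub[w]))
f=near&(sub[...,2]>.165); v,u=np.nonzero(f)
for z in np.arange(.14,.28,.01):
    k=near&(abs(sub[...,2]-z)<.005)&(hsv[...,2]<110)
    if k.any(): print(z.round(3),k.sum(),sub[k].mean(0).round(4),np.ptp(sub[k],axis=0).round(3))
```

```text
timer top 183 (array([470.4, 369.4]), array([27.9, 67.9]), 22.6) [0.4735496  0.36676974 0.15860887]
timer body 364 (array([480.7, 370.7]), array([23.5, 70.9]), 6.0)
0.16 2 [0.4554 0.401  0.1571] [0.005 0.002 0.001]
0.17 5 [0.4709 0.3658 0.1716] [0.007 0.018 0.008]
0.18 19 [0.4763 0.3704 0.1797] [0.013 0.021 0.008]
0.19 25 [0.477  0.3708 0.189 ] [0.011 0.02  0.009]
0.2 10 [0.4774 0.3673 0.1991] [0.009 0.018 0.006]
0.21 12 [0.4747 0.3621 0.2124] [0.045 0.017 0.006]
0.22 44 [0.4768 0.3662 0.2201] [0.064 0.035 0.01 ]
0.23 39 [0.4781 0.3669 0.2312] [0.071 0.038 0.009]
0.24 48 [0.4734 0.3609 0.2398] [0.088 0.041 0.01 ]
0.25 56 [0.4888 0.3682 0.2504] [0.095 0.064 0.01 ]
0.26 77 [0.4987 0.3751 0.2598] [0.072 0.058 0.01 ]
0.27 50 [0.4919 0.369  0.2708] [0.047 0.044 0.009]
0.28 45 [0.498  0.3777 0.2794] [0.026 0.033 0.01 ]
```

The fingers shut just above the timer's top, so the true tips are about 3 cm higher than the reading suggests. I'll lift a little and measure that offset.

>>> send_rows(steps=[0,0,0.15,0,-1,0,0,0.3,0,-1,0,0,0.4,0,-1,0,0,0.4,0,-1,0,0,0.4,0,-1])

```text
clock: 4.62
tool_pos: [0.4675, 0.3706, 0.1765]
tcp_rot: [[0.402, -0.916, 0.001], [-0.916, -0.402, 0.0], [-0.0, -0.001, -1.0]]
contact_force: [-0.2, 0.7, -0.0]
grip_width: 0.0003
grasp_force: 0.0
```

Run:
```python
from h import *
S=grab('side'); o=readout.get_obs(); tp=o['tool_pos']; print(tp,o['grip_width'])
X=cloud(S); V,U=np.mgrid[0:420,0:560]
n=(S['depth']>0)&(abs(X[...,0]-.467)<.05)&(abs(X[...,1]-.37)<.04)&(X[...,2]>.17)&(X[...,2]<.27)
for z in np.arange(.172,.24,.005):
    k=n&(abs(X[...,2]-z)<.0025)
    if k.any(): print(z.round(4),k.sum(),X[k].mean(0).round(4),np.ptp(X[k],axis=0).round(3),V[k].mean().round(1),U[k].mean().round(1))
p,_=cv2.projectPoints(np.array([tp,tp+[0,0,.03]]),cv2.Rodrigues(np.array(S['R']))[0],np.array(S['t']),np.array(S['camera_matrix']),np.array(S['distortion'])); print(p.round(1))
cv2.imwrite('pics/g2.png',cv2.resize(S['pixels'][120:220,200:300,::-1],(590,590),interpolation=cv2.INTER_CUBIC))
```

```text
[0.46708482 0.37037794 0.17573687] 8.741018223048673e-05
0.207 2 [0.4734 0.3676 0.2078] [0.    0.005 0.001] 166.0 244.0
0.212 6 [0.4718 0.3676 0.2116] [0.012 0.022 0.004] 164.5 243.8
0.217 10 [0.4751 0.3687 0.2166] [0.012 0.022 0.002] 163.9 244.3
0.222 17 [0.4765 0.3695 0.2217] [0.015 0.022 0.004] 162.8 244.6
0.227 14 [0.4756 0.3679 0.2275] [0.022 0.022 0.004] 160.9 243.8
0.232 13 [0.4775 0.3707 0.2325] [0.015 0.021 0.005] 159.8 244.8
0.237 11 [0.4763 0.3685 0.2368] [0.013 0.021 0.005] 158.4 243.8
[[[245.4 173.1]]

 [[244.8 164.8]]]
```

View pics/g2.png

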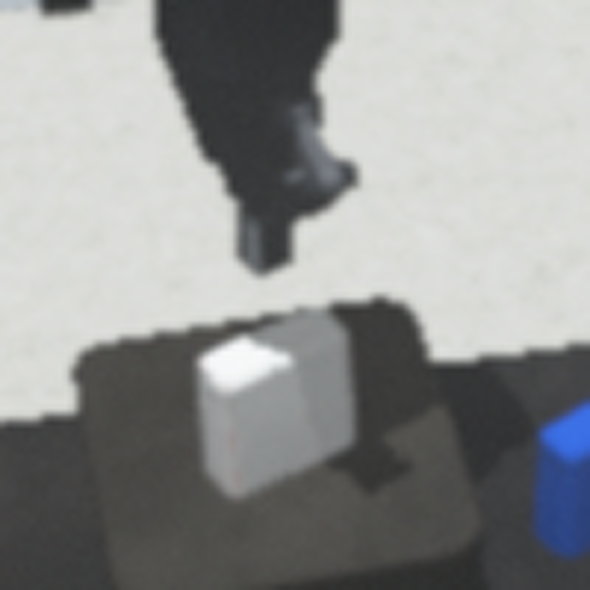

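The tips are at pixel (244,166), where the reading predicts row 173. The reading is therefore about 30 mm low in z, while x and y agree. I'll open and descend to a reading of 0.110, which puts the true tips at about 0.140, above the knob.

>>> send_rows(steps=[0,0,0,0,1,0,0,0,0,1,0,0,0,0,1,0,0,0,0,1,0,0,0,0,1,0,0,0,0,1,0,0,0,0,1,0,0,0,0,1])

```text
clock: 5.33
tool_pos: [0.4671, 0.3704, 0.1762]
tcp_rot: [[0.402, -0.916, -0.0], [-0.916, -0.402, 0.0], [-0.0, 0.0, -1.0]]
contact_force: [0.2, 0.0, -0.2]
grip_width: 0.0852
grasp_force: 0.0
```

>>> send_rows(steps=[0,0,-0.08,0,1,0,0,-0.16,0,1,0,0,-0.24,0,1,0,0,-0.32,0,1,0,0,-0.4,0,1,0,0,-0.46,0,1,0,0,-0.52,0,1,0,0,-0.57,0,1,0,0,-0.62,0,1,0,0,-0.66,0,1,0,0,-0.66,0,1,0,0,-0.66,0,1])

```text
clock: 6.33
tool_pos: [0.467, 0.3703, 0.1102]
tcp_rot: [[0.402, -0.916, -0.0], [-0.916, -0.402, -0.0], [-0.0, 0.0, -1.0]]
contact_force: [0.2, -0.4, 0.6]
grip_width: 0.0857
grasp_force: 0.0
```

>>> send_rows(steps=[0,0,0,0,0.4,0,0,0,0,0.2,0,0,0,0,0,0,0,0,0,-0.2,0,0,0,0,-0.4,0,0,0,0,-0.6,0,0,0,0,-0.8,0,0,0,0,-1,0,0,0,0,-1,0,0,0,0,-1], newtons=40)

```text
clock: 7.17
tool_pos: [0.4673, 0.3705, 0.1106]
tcp_rot: [[0.402, -0.916, 0.001], [-0.916, -0.402, 0.0], [-0.0, -0.001, -1.0]]
contact_force: [0.1, 0.3, 4.9]
grip_width: 0.0263
grasp_force: 40.6
```

Gripped at 26 mm with 40 N. I'll lift 30 mm to window height, then turn away from the lamp so the dial faces it.

>>> send_rows(steps=[0,0,0.05,0,-1,0,0,0.1,0,-1,0,0,0.2,0,-1,0,0,0.3,0,-1,0,0,0.3,-0.05,-1,0,0,0.3,-0.1,-1,0,0,0.3,-0.15,-1,0,0,0.3,-0.2,-1,0,0,0.3,-0.25,-1,0,0,0.3,-0.3,-1,0,0,0.3,-0.35,-1,0,0,0.3,-0.4,-1])

```text
clock: 8.17
tool_pos: [0.4673, 0.3705, 0.1413]
tcp_rot: [[-0.416, -0.909, 0.001], [-0.909, 0.416, 0.0], [-0.001, -0.0, -1.0]]
contact_force: [-0.2, 0.9, -1.5]
grip_width: 0.0268
grasp_force: 39.8
```

>>> send_rows(steps=[0,0,0,-0.05,-1,0,0,0,-0.1,-1,0,0,0,-0.15,-1,0,0,0,-0.2,-1,0,0,0,-0.25,-1,0,0,0,-0.3,-1,0,0,0,-0.35,-1,0,0,0,-0.4,-1,0,0,0,-0.45,-1,0,0,0,-0.5,-1,0,0,0,-0.55,-1,0,0,0,-0.6,-1])

```text
clock: 9.17
tool_pos: [0.4673, 0.3705, 0.1413]
tcp_rot: [[-0.993, 0.115, 0.001], [0.115, 0.993, 0.0], [-0.001, 0.001, -1.0]]
contact_force: [0.3, -0.4, -1.7]
grip_width: 0.0263
grasp_force: 39.8
```

>>> send_rows(steps=[0,0,0,-0.05,-1,0,0,0,-0.1,-1,0,0,0,-0.15,-1,0,0,0,-0.2,-1,0,0,0,-0.25,-1,0,0,0,-0.3,-1,0,0,0,-0.35,-1,0,0,0,-0.4,-1,0,0,0,-0.45,-1,0,0,0,-0.5,-1,0,0,0,-0.55,-1,0,0,0,-0.6,-1])

```text
clock: 10.17
tool_pos: [0.4673, 0.3705, 0.1413]
tcp_rot: [[-0.198, 0.98, 0.001], [0.98, 0.198, 0.0], [0.0, 0.001, -1.0]]
contact_force: [-0.6, -0.6, -2.0]
grip_width: 0.0264
grasp_force: 39.8
```

>>> send_rows(steps=[0,0,0,-0.05,-1,0,0,0,-0.1,-1,0,0,0,-0.122,-1,0,0,0,-0.122,-1,0,0,0,-0.122,-1])

```text
clock: 10.58
tool_pos: [0.4673, 0.3705, 0.141]
tcp_rot: [[0.049, 0.999, 0.001], [0.999, -0.049, 0.0], [0.0, 0.001, -1.0]]
contact_force: [-0.4, -0.3, -1.8]
grip_width: 0.0261
grasp_force: 39.8
```

```bash
cat > st.py <<'E'
from h import *
from m import rect
import sys
S=grab('side'); T=grab('top'); o=readout.get_obs(); tp=o['tool_pos']
print(o['clock'],tp,o['grip_width'],o['grasp_force'],o['joints'].round(1),'yawy',np.degrees(np.arctan2(o['tcp_rot'][1,1],o['tcp_rot'][0,1])))
for n,c in(('side',S),('top',T)):
    X=cloud(c); h=cv2.cvtColor(c['pixels'],cv2.COLOR_RGB2HSV).astype(int)
    near=(c['depth']>0)&(np.hypot(X[...,0]-tp[0],X[...,1]-tp[1])<.07)&(X[...,2]>.086)&(X[...,2]<.2)
    w=near&(h[...,1]<70)&(h[...,2]>90); r=near&(h[...,1]>120)&((h[...,0]<12)|(h[...,0]>168))
    if w.sum()>20: print(n,'white',w.sum(),'z',np.percentile(X[w][:,2],[2,98]).round(4),rect(X[w]),X[w].mean(0).round(4))
    if r.sum()>4: print(n,'knob',r.sum(),X[r].mean(0).round(4))
a=cv2.resize(S['pixels'][130:270,180:320,::-1],(590,590),interpolation=cv2.INTER_CUBIC); cv2.imwrite(f'pics/{sys.argv[1]}.png',a)
E
python3 st.py d0
```

```text
10.6833 [0.46720739 0.37042641 0.140659  ] 0.026484789346699105 39.84279138967395 [ 25.9   5.1  -1.8  83.1  -0.  118.7] yawy -2.845546079297002
side white 507 z [0.1177 0.1921] (array([475.9, 371.4]), array([70.7, 43.1]), 84.3) [0.4784 0.3712 0.161 ]
side knob 44 [0.4939 0.3698 0.1586]
```

View pics/d0.png

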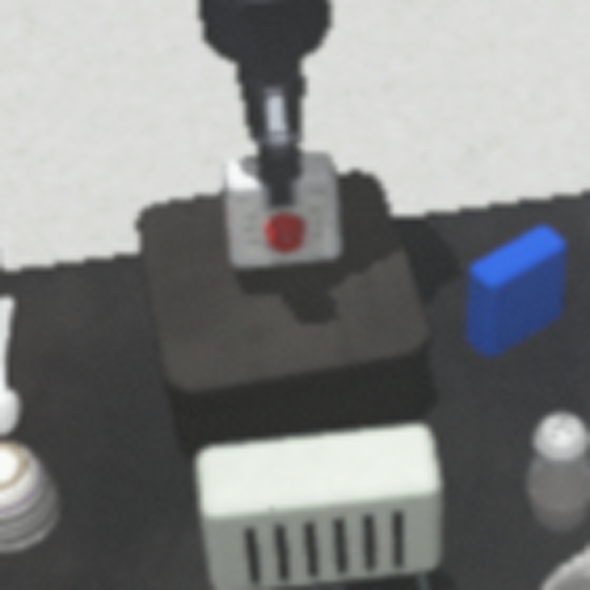

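The timer is held upright at (283,210) in the crop, with the dial squarely towards the lamp. Moving in to the exposure point now.

>>> send_rows(steps=[0.08,0,0,0,-1,0.2,0,0,0,-1,0.32,-0.01,0,0,-1,0.44,-0.01,0,0,-1,0.56,-0.01,0,0,-1,0.68,-0.02,0,0,-1,0.78,-0.02,0,0,-1,0.84,-0.02,0,0,-1,0.87,-0.02,0,0,-1,0.87,-0.02,0,0,-1,0.87,-0.02,0,0,-1,0.87,-0.02,0,0,-1])

```text
clock: 11.68
tool_pos: [0.5537, 0.3685, 0.1403]
tcp_rot: [[0.051, 0.999, -0.0], [0.999, -0.051, -0.0], [-0.0, -0.0, -1.0]]
contact_force: [-0.4, -0.3, -1.6]
grip_width: 0.0262
grasp_force: 39.9
```

```bash
python3 st.py d1
python3 - <<'E'
from h import *
S=grab('side'); o=readout.get_obs(); tp=o['tool_pos']; X=cloud(S); h=cv2.cvtColor(S['pixels'],cv2.COLOR_RGB2HSV).astype(int)
w=(S['depth']>0)&(np.hypot(X[...,0]-tp[0],X[...,1]-tp[1])<.06)&(X[...,2]>.12)&(X[...,2]<.178)&(h[...,1]<70)&(h[...,2]>90)
P=X[w]; P=P[abs(P[:,0]-np.median(P[:,0]))<.006]; b=np.polyfit(P[:,1],P[:,0],1); print(len(P),b,'face x at .368',np.polyval(b,.368),'yaw',-np.degrees(np.arctan(b[0])),np.percentile(P[:,1],[1,99]))
E
```

```text
11.7833 [0.55368624 0.36853813 0.14040912] 0.026115684510899333 39.88844370469451 [ 22.4  17.3  11.8  84.6   0.  115.3] yawy -2.9193667160035557
side white 517 z [0.1158 0.1904] (array([557.5, 363.6]), array([80.1, 47.6]), 68.8) [0.5641 0.3686 0.1604]
side knob 56 [0.5788 0.3676 0.158 ]
top white 80 z [0.1157 0.1877] (array([542.8, 394.7]), array([35.3, 14.8]), 49.8) [0.5427 0.3969 0.16  ]
298 [0.04851    0.54936863] face x at .368 0.5672203102063925 yaw -2.7772412434521665 [0.33602929 0.40309679]
```

Measured now: face yaw -2.8° against the lamp's -3°, slab centre at about (0.554, 0.369, 0.151), 12 cm from the window. I'll hold the dial side here, then go round.

>>> send_rows(steps=[0,0,0,0,-1,0,0,0,0,-1,0,0,0,0,-1,0,0,0,0,-1,0,0,0,0,-1,0,0,0,0,-1,0,0,0,0,-1,0,0,0,0,-1,0,0,0,0,-1,0,0,0,0,-1,0,0,0,0,-1,0,0,0,0,-1])

```text
clock: 12.83
tool_pos: [0.5541, 0.3684, 0.1402]
tcp_rot: [[0.051, 0.999, 0.0], [0.999, -0.051, -0.0], [-0.0, 0.0, -1.0]]
contact_force: [-0.3, -0.0, -1.2]
grip_width: 0.0263
grasp_force: 39.9
```

>>> send_rows(steps=[0,0,0,0,-1,0,0,0,0,-1,0,0,0,0,-1,0,0,0,0.055,-1,0,0,0,0.11,-1,0,0,0,0.165,-1,0,0,0,0.22,-1,0,0,0,0.275,-1,0,0,0,0.33,-1,0,0,0,0.385,-1,0,0,0,0.44,-1,0,0,0,0.495,-1])

```text
clock: 13.83
tool_pos: [0.5541, 0.3684, 0.1402]
tcp_rot: [[-0.837, 0.548, 0.0], [0.548, 0.837, 0.0], [0.0, 0.0, -1.0]]
contact_force: [0.2, -1.0, -2.2]
grip_width: 0.0264
grasp_force: 39.9
```

>>> send_rows(steps=[0,0,0,0.055,-1,0,0,0,0.11,-1,0,0,0,0.165,-1,0,0,0,0.22,-1,0,0,0,0.255,-1,0,0,0,0.255,-1,0,0,0,0.255,-1,0,0,0,0.255,-1,0,0,0,0.255,-1,0,0,0,0.255,-1,0,0,0,0.255,-1,0,0,0,0.255,-1])

```text
clock: 14.83
tool_pos: [0.554, 0.3684, 0.1402]
tcp_rot: [[-0.999, 0.052, -0.0], [0.052, 0.999, 0.0], [0.0, 0.0, -1.0]]
contact_force: [-1.1, -0.2, -2.6]
grip_width: 0.0262
grasp_force: 39.9
```

```bash
python3 st.py d2
```

```text
14.9333 [0.5540654  0.36838012 0.14022411] 0.02613813394361111 39.90106428042054 [22.4 17.3 11.9 84.6  0.  25.3] yawy 87.04202049966253
side white 470 z [0.1196 0.1947] (array([554.7, 369.8]), array([38.8, 72.7]), 79.9) [0.5698 0.3673 0.1704]
side knob 29 [0.5611 0.392  0.1572]
top white 69 z [0.1179 0.188 ] (array([523.5, 378.7]), array([29.3, 11. ]), 39.0) [0.5212 0.3777 0.1603]
top knob 19 [0.5451 0.394  0.1556]
```

The dial faces +y, so the left edge faces the lamp. Holding, then on to the back.

>>> send_rows(steps=[0,0,0,0,-1,0,0,0,0,-1,0,0,0,0,-1,0,0,0,0,-1,0,0,0,0,-1,0,0,0,0,-1,0,0,0,0,-1,0,0,0,0,-1,0,0,0,0,-1,0,0,0,0,-1,0,0,0,0.055,-1,0,0,0,0.11,-1])

```text
clock: 15.93
tool_pos: [0.5541, 0.3684, 0.1402]
tcp_rot: [[-0.983, -0.183, 0.0], [-0.183, 0.983, 0.0], [-0.0, 0.0, -1.0]]
contact_force: [0.3, 0.2, -1.5]
grip_width: 0.0263
grasp_force: 39.9
```

>>> send_rows(steps=[0,0,0,0.055,-1,0,0,0,0.11,-1,0,0,0,0.165,-1,0,0,0,0.22,-1,0,0,0,0.275,-1,0,0,0,0.33,-1,0,0,0,0.385,-1,0,0,0,0.44,-1,0,0,0,0.495,-1,0,0,0,0.55,-1,0,0,0,0.6,-1,0,0,0,0.64,-1])

```text
clock: 16.93
tool_pos: [0.5541, 0.3684, 0.1402]
tcp_rot: [[-0.046, -0.999, -0.0], [-0.999, 0.046, 0.0], [-0.0, 0.0, -1.0]]
contact_force: [-0.5, -0.3, -1.4]
grip_width: 0.0264
grasp_force: 39.9
```

>>> send_rows(steps=[0,0,0,0,-1,0,0,0,0,-1,0,0,0,0,-1,0,0,0,0,-1,0,0,0,0,-1,0,0,0,0,-1,0,0,0,0,-1,0,0,0,0,-1,0,0,0,0,-1,0,0,0,0,-1,0,0,0,0,-1,0,0,0,0,-1])

```text
clock: 17.93
tool_pos: [0.5541, 0.3684, 0.1402]
tcp_rot: [[-0.051, -0.999, -0.0], [-0.999, 0.051, 0.0], [-0.0, 0.0, -1.0]]
contact_force: [1.1, 0.4, -1.5]
grip_width: 0.0262
grasp_force: 39.9
```

>>> send_rows(steps=[0,0,0,0,-1,0,0,0,0,-1,0,0,0,0,-1,0,0,0,0,-1,0,0,0,0,-1,0,0,0,0,-1,0,0,0,0.055,-1,0,0,0,0.11,-1,0,0,0,0.165,-1,0,0,0,0.22,-1,0,0,0,0.275,-1,0,0,0,0.33,-1])

```text
clock: 18.93
tool_pos: [0.5541, 0.3684, 0.1402]
tcp_rot: [[0.602, -0.799, -0.0], [-0.799, -0.602, -0.0], [-0.0, 0.0, -1.0]]
contact_force: [0.1, 1.3, -2.2]
grip_width: 0.0265
grasp_force: 39.9
```

>>> send_rows(steps=[0,0,0,0.055,-1,0,0,0,0.11,-1,0,0,0,0.165,-1,0,0,0,0.22,-1,0,0,0,0.275,-1,0,0,0,0.33,-1,0,0,0,0.38,-1,0,0,0,0.42,-1,0,0,0,0.42,-1,0,0,0,0.42,-1,0,0,0,0.42,-1,0,0,0,0.42,-1])

```text
clock: 19.93
tool_pos: [0.554, 0.3684, 0.1402]
tcp_rot: [[0.999, -0.053, -0.0], [-0.053, -0.999, -0.0], [-0.0, 0.0, -1.0]]
contact_force: [-0.5, 1.0, -2.0]
grip_width: 0.0269
grasp_force: 39.9
```

```bash
python3 st.py d3
```

```text
20.0333 [0.55405938 0.3683571  0.14023393] 0.026383874316618088 39.904454704374075 [  22.4   17.3   11.9   84.6   -0.  -154.6] yawy -93.0121275186798
side white 461 z [0.1201 0.1931] (array([557.2, 368.1]), array([38. , 71.7]), 87.2) [0.572  0.3675 0.1708]
side knob 40 [0.5597 0.3449 0.1576]
top white 61 z [0.1182 0.1876] (array([523.5, 379.3]), array([24.4,  9.4]), 43.7) [0.5225 0.3785 0.1594]
```

>>> send_rows(steps=[0,0,0,0,-1,0,0,0,0,-1,0,0,0,0,-1,0,0,0,0,-1,0,0,0,0,-1,0,0,0,0,-1,0,0,0,0,-1,0,0,0,0,-1,0,0,0,0,-1,0,0,0,0,-1,0,0,0,0,-1,0,0,0,0,-1])

```text
clock: 21.03
tool_pos: [0.5541, 0.3684, 0.1402]
tcp_rot: [[0.999, -0.051, -0.0], [-0.051, -0.999, -0.0], [-0.0, 0.0, -1.0]]
contact_force: [-0.3, -0.3, -2.0]
grip_width: 0.0261
grasp_force: 39.9
```

The right edge has faced the lamp for over a second. I'll add a short hold, back off to over the tin's middle, and lower.

>>> send_rows(steps=[0,0,0,0,-1,0,0,0,0,-1,0,0,0,0,-1,-0.06,0,0,0,-1,-0.18,0,0,0,-1,-0.32,0,0,0,-1,-0.46,0,0,0,-1,-0.6,0,0,0,-1,-0.74,0,0,0,-1,-0.86,-0.01,0,0,-1,-0.94,-0.01,0,0,-1,-0.97,-0.01,0,0,-1])

```text
clock: 22.03
tool_pos: [0.4559, 0.3676, 0.1405]
tcp_rot: [[0.999, -0.051, -0.0], [-0.051, -0.999, 0.0], [-0.0, -0.0, -1.0]]
contact_force: [-1.0, -0.2, -1.4]
grip_width: 0.0267
grasp_force: 39.9
```

>>> send_rows(steps=[0,0,0,0,-1,0,0,-0.05,0,-1,0,0,-0.1,0,-1,0,0,-0.15,0,-1,0,0,-0.19,0,-1,0,0,-0.22,0,-1,0,0,-0.24,0,-1,0,0,-0.26,0,-1,0,0,-0.27,0,-1,0,0,-0.28,0,-1,0,0,-0.28,0,-1,0,0,-0.28,0,-1])

```text
clock: 23.03
tool_pos: [0.4571, 0.3674, 0.1124]
tcp_rot: [[0.999, -0.051, 0.0], [-0.051, -0.999, 0.0], [0.0, -0.0, -1.0]]
contact_force: [0.2, 0.2, -2.1]
grip_width: 0.0264
grasp_force: 39.9
```

Run:
```python
from h import *
S=grab('side'); o=readout.get_obs(); print(o['tool_pos'],o['contact_force'],o['clock']); tp=o['tool_pos']
cv2.imwrite('pics/p0.png',cv2.resize(S['pixels'][150:230,205:295,::-1],(675,600),interpolation=cv2.INTER_CUBIC))
X=cloud(S); k=(S['depth']>0)&(abs(X[...,2]-.082)<.005)&(np.hypot(X[...,0]-.457,X[...,1]-.367)<.13)
from m import rect; print(rect(X[k]))
```

```text
[0.4571499  0.3674475  0.11244208] [-0.52828297  0.31981238 -1.75261811] 23.0833
(array([459.7, 367.4]), array([178.7, 173.8]), 2.4)
```

View pics/p0.png

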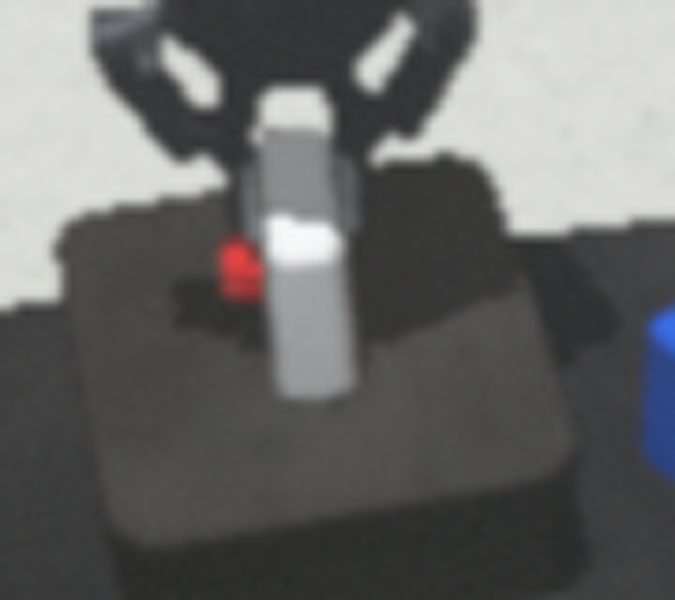

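The timer is upright at (310,320) over the tin's middle, about 2 mm above it, with the weight still on the gripper. I'll lower gently until contact.

>>> send_rows(steps=[0,0,-0.005,0,-1,0,0,-0.01,0,-1,0,0,-0.015,0,-1,0,0,-0.015,0,-1])

```text
clock: 23.42
tool_pos: [0.4571, 0.3674, 0.1107]
tcp_rot: [[0.999, -0.051, -0.0], [-0.051, -0.999, -0.0], [-0.0, 0.0, -1.0]]
contact_force: [-1.3, 1.1, -1.2]
grip_width: 0.0265
grasp_force: 39.9
```

>>> send_rows(steps=[0,0,-0.005,0,-1,0,0,-0.005,0,-1,0,0,-0.005,0,-1])

```text
clock: 23.67
tool_pos: [0.4572, 0.3674, 0.1106]
tcp_rot: [[0.999, -0.051, 0.0], [-0.051, -0.999, 0.0], [0.0, -0.0, -1.0]]
contact_force: [-0.2, -0.4, 1.9]
grip_width: 0.0262
grasp_force: 40.3
```

Contact made at about 3.5 N. Releasing gently, then going straight up.

>>> send_rows(steps=[0,0,0,0,-0.35,0,0,0,0,-0.3,0,0,0,0,-0.2,0,0,0,0,-0.1,0,0,0,0,0.1,0,0,0,0,0.3,0,0,0,0,0.6,0,0,0,0,0.8,0,0,0,0,0.8,0,0,0,0,0.8])

```text
clock: 24.5
tool_pos: [0.4571, 0.3674, 0.1102]
tcp_rot: [[0.999, -0.051, -0.0], [-0.051, -0.999, -0.0], [-0.0, 0.0, -1.0]]
contact_force: [0.3, 0.4, -0.5]
grip_width: 0.0767
grasp_force: 0.0
```

>>> send_rows(steps=[0,0,0.05,0,0.8,0,0,0.12,0,0.8,0,0,0.2,0,0.8,0,0,0.3,0,0.8,0,0,0.4,0,0.8,0,0,0.5,0,0.8,0,0,0.6,0,0.8,0,0,0.7,0,0.8,0,0,0.8,0,0.8,0,0,0.9,0,0.8,0,0,1,0,0.8,0,0,1,0,0.8])

```text
clock: 25.5
tool_pos: [0.4579, 0.3678, 0.2129]
tcp_rot: [[0.999, -0.051, 0.003], [-0.051, -0.999, 0.001], [0.003, -0.001, -1.0]]
contact_force: [0.6, 0.4, 0.2]
grip_width: 0.0772
grasp_force: 0.0
```

Run:
```python
from h import *
from m import rect
S=grab('side'); o=readout.get_obs(); print(o['tool_pos'],o['contact_force'],o['clock'],o['grip_width'])
X=cloud(S); h=cv2.cvtColor(S['pixels'],cv2.COLOR_RGB2HSV).astype(int)
n=(S['depth']>0)&(np.hypot(X[...,0]-.457,X[...,1]-.367)<.13)
print('tin',rect(X[n&(abs(X[...,2]-.082)<.005)]),'top',rect(X[n&(abs(X[...,2]-.158)<.006)&(h[...,1]<70)&(h[...,2]>90)]))
cv2.imwrite('pics/p1.png',S['pixels'][100:330,130:400,::-1].repeat(2,0).repeat(2,1))
```

```text
[0.45765835 0.36768791 0.21155542] [-0.26369335 -0.25194254 -0.24013565] 25.55 0.0769089656074114
tin (array([458.9, 367.3]), array([179.6, 173.9]), 2.5) top (array([460. , 368.7]), array([27.2, 68.9]), 87.0)
```

View pics/p1.png

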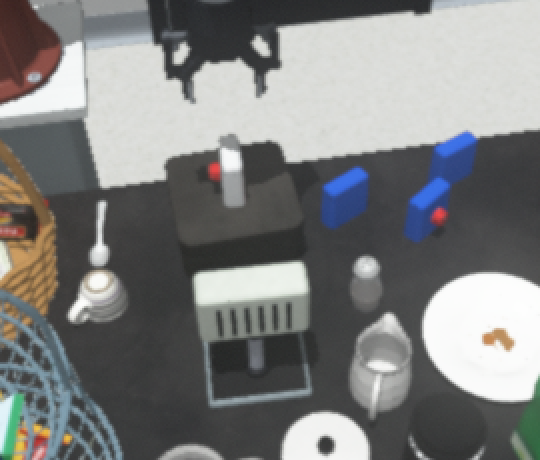

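The timer stands upright at (232,172) in the middle of the tin. The gripper is clear above it, and the cup, spoon, salt and lamp have not moved.

```bash
python3 -c "
from cell import manip; print(manip.job_done())"
```

```text
the job is handed in; nothing more can be done
None
```

The timer was shown to the lamp dial, left edge, back, then right edge, held over a second each at about 12 cm, and set down upright mid-tin; the job was handed in at about 25.6 s (limit 54 s), with no verdict returned.

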